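Roll the tile carrier to the end stop and lift it onto the round board

ROBOT

A 7-joint arm with a two-finger parallel gripper is mounted at the origin on the work surface. World frame = base frame: x ahead of the robot, y to its left, z up, the work surface at z = 0. Lengths are in mm, angles in rad, forces in N, time in s.
With the tool pointing down it reaches from about 400 to 900 mm from the base axis. Payload 5.5 kg.
Tool frame: the origin (TCP) lies at the very end of the fingers, on their centre line; the grasp point (between the pads) lies 19 mm behind it; z points along the fingers, y is the line along which they close (so a half turn about z gives the same grasp; the last joint's range is limited). The gripper opens to 92 mm and grips with 3 to 60 N. Pads are 19 mm wide; open, the fingers measure 130 mm over their backs; the gripper's body (75 mm by 190 mm) begins 47 mm behind the grasp point.
Start: joints at [1.588, 0.501, -0.427, 1.55, 0.221, 1.138, -0.21], TCP at [158.2, -630.454, 226.729] pointing down, gripper open.
Joint ranges: [-2.88, 2.88], [-0.31, 2.03], [-1.54, 1.56], [0.2, 2.42], [-1.41, 4.55], [0.19, 2.02], [-2.57, 2.57]. Speed limits (rad/s): [2.57, 2.57, 3.14, 3.14, 3.14, 3.14, 3.14].

INTERFACE

Orientations are given as a rotation vector (axis times angle).
In Python, from rig import ctrl, optics gives the robot as it stands. The module is installed in compiled form; this text tells all that it offers.
- The arm moves only by the tool carry_out, never from a script. Its arguments are lists of equal length, an entry for each row: "dp": the shift along the tool's x, y, z in units of 25 mm (1.0 is 25 mm), a list of three; "delta_rot": the turn, a rotation vector about the tool's x, y, z in units of 6 degrees (1.0 is 6 degrees), a list of three. A call has 1 to 10 rows; each row is the pose to reach, as a shift and turn from the pose commanded when the call began, along the tool's axes at that moment; what a row does not reach only later rows make up. A row lasts 1/12 s, in which the tool goes at most 41.7 mm and 7.16 degrees, less where a joint would pass 70% of its speed; a pose out of reach is approached as far as the arm can. A call with a gripper value outside its range is refused whole. "gripper" is the opening, from 0 (shut) to 1 (fully open), set as the call begins (left out, the last holds). The fingers move at their own pace and stop on an object; "grip_force" is the grip in N (left out, the last holds). Time passes only in rows, so rows that repeat a pose let the fingers close. It gives the time, the measured TCP pose, the force, the opening and the grip force at its end, in the units of the state.
- ctrl.get_state(): the state, without advancing time (a new reading comes with each control period).
- optics.snapshot(name): name is "scene" or "top" or "wrist"; returns the picture (420x560x3 uint8, blue, green, red); there is no depth.
- optics.camera_params(name): a dict with "camera_matrix" (3x3 intrinsics, pixels), "origin" and "attitude" of the camera in the world; the wrist camera has in their place "tool_from_camera" (4x4, takes a point from camera to tool coordinates, whose origin is the TCP and whose axes are the flange's). Camera axes: x right, y down, z forward; pixel columns grow to the right and rows downward; lengths in mm; the calibration is good to about 2 mm. The wrist camera is an equidistant fisheye: a pixel r from the principal point sees the ray r / f radians off the axis. A picture is of the moment at which its call begins: read the wrist's pose just before it. camera_params takes no time and is no camera call.
- ctrl.job_done(): hands the job in; it is judged then, once.
The state is a dict: "time_s": time; "qpos": joint angles; "qd": joint speeds; "tau": joint torques, N m; "position": TCP position; "tool_rot": TCP orientation; "wrist_force": force on the tool from outside, world axes, zero at the start; "wrist_torque": the same for the moment, N m; "width": finger opening in mm; "finger_force": force on a finger pad.
Only numpy, scipy, OpenCV 4.12 (cv2) and the standard library are available. Lean on these libraries where they do the work, as an engineer would, in place of code of your own. Each camera call takes 0.05 s, during which the arm holds its last target. There are 200 camera calls.

TASK

Roll the wooden carrier of glaze tiles along the free rollers, without lifting it, until it rests against the red end stop; let it stand there a moment, then lift it off and set it down gently and upright on the dark round board, wholly within its edge, and let go. Leave the pots, jar, brush and other things on the bench where they are.

Things in the scene. Friction and masses are not known exactly. Their poses are not given: they have to be found in the camera images.
- track: Fixed level roller run with two blue side plates, 420 mm long, 132 mm wide. Origin on the table under its centre line; x points along the run to the end stop, z up. 13 steel rollers (22 mm diameter) turn freely, tops 56 mm above the table. The side plates reach 76 mm above the table and leave 6 mm free on either side of the carrier. A low dark bar closes the other end.
- track_stop (a point): Face of the end stop, at roller height, on the run's centre line; axes as the track's. The stop is a red plate 12 mm thick across the run, its top 100 mm above the table. It lies 184 mm from the track's origin. A carrier touching it has its centre 70 mm before this point.
- carrier_center (a point): The carrier: open wooden box 140 mm long (x, along the run), 104 mm wide, 60 mm high, 0.4 to 0.8 kg, with coloured tiles fixed in it (up to 67 mm above its underside) and a carrying slat above. It starts standing on the rollers, away from the stop. This point: centre of the box, 30 mm above its underside (86 mm above the table on the rollers); z up.
- carrier_slat (a point): Centre of the carrying slat, a level board along the carrier's x, 120 mm long, 16 mm thick (y), 34 mm high, free on both sides; 105 mm above the carrier's underside, so 161 mm above the table on the rollers. Upright end pieces 36 mm wide hold it at both ends. Straight above carrier_center, same axes. Can be grasped from above across its thickness.
- board: Dark grey-green round board, fixed, flat, 240 mm diameter, 16 mm thick, lying on the table on the other side from the roller run. Origin at the centre of its underside, on the table.
- tumbler: Bystander: bisque cup, 60 mm diameter, 75 mm high, just beyond the round board. Origin: centre of its underside.
- prop: Bystander: white kiln prop, upright cylinder of 36 mm diameter, 60 mm high, just beyond the round board. Origin: centre of its underside.
- orange_cup: Bystander: orange cup, 84 mm diameter, 95 mm high, at the left. Origin: centre of its underside.
- green_jug: Bystander: yellow-green jug with handle, 110 mm diameter, 150 mm high, at the right. Origin: centre of its underside.
- glaze_jar: Bystander: amber jar with white cap, 72 mm diameter, 100 mm high, at the left. Origin: centre of its underside.
- brush: Bystander: brush 200 mm long, lying at the right. Origin: mid-length, underside.
Not all that is in view belongs to the job. Of the things shaped like the part that bears carrier_center, the wooden one is meant.

How it is judged:
By the outcome, as a careful person would: the job done as asked, in the order asked, and still so for the second after the job is handed in, with the robot touching nothing.
It also fails if it takes over 51 s, if anything falls off the work surface, if the arm or the gripper's body presses on something with over 40 N, if the wrist force passes 120 N, or if a joint passes its speed limit or range.

## Working session

There is one attempt and no reset: what is moved stays moved. The work goes in short steps, Python scripts to look and compute and a tool call to move; the robot and the scene stay as the last step left them, time stands still between calls to the robot, and variables do not carry over. Pictures are saved under pics/ and viewed, at most 10 in all, crops included, and the job is handed in when it is done.

Besides the shell and the picture viewer there is one more tool, called after "Request:" as a command line: name --argument value ..., lists and objects as JSON in quotes. carry_out: Moves the arm, as the interface text tells. Its arguments: {"type":"object","properties":{"dp":{"type":"array","items":{"type":"array","items":{"type":"number"}}},"delta_rot":{"type":"array","items":{"type":"array","items":{"type":"number"}}},"gripper":{"type":"number"},"grip_force":{"type":"number"}},"required":["dp","delta_rot"]}

```bash
mkdir -p pics
python3 - <<'E'
from rig import ctrl, optics
import cv2
s=ctrl.get_state(); print({k:s[k] for k in('time_s','position','tool_rot','wrist_force','width')})
for n in('scene','top'):
    cv2.imwrite(f'pics/{n}0.png',optics.snapshot(n)); print(n,optics.camera_params(n))
print(optics.camera_params('wrist'))
E
```

```text
{'time_s': 0.0, 'position': array([ 157.93566974, -629.80420406,  225.68559923]), 'tool_rot': array([-3.11599009e+00, -3.84870533e-01,  2.45542328e-04]), 'wrist_force': array([-0.63359747, -0.98594191,  0.11977325]), 'width': 92.03734221677955}
scene {'camera_matrix': array([[472.21476583,   0.        , 278.6621782 ],
       [  0.        , 472.21476583, 207.04427116],
       [  0.        ,   0.        ,   1.        ]]), 'origin': array([1640.73057614,  147.23696253,  925.85273604]), 'attitude': array([-1.53396801, -1.74969243,  0.93638998])}
top {'camera_matrix': array([[460.9331676 ,   0.        , 273.39751111],
       [  0.        , 460.9331676 , 200.99658797],
       [  0.        ,   0.        ,   1.        ]]), 'origin': array([ 345.58163679,   17.62034611, 1618.63321389]), 'attitude': array([-2.17212628,  2.21173764, -0.08437836])}
{'camera_matrix': array([[325.1922621 ,   0.        , 288.00516157],
       [  0.        , 325.1922621 , 217.71928493],
       [  0.        ,   0.        ,   1.        ]]), 'tool_from_camera': array([[ 1.14012256e-03, -9.59330769e-01, -2.82282086e-01,
         7.57670080e+01],
       [ 9.99999350e-01,  1.09875670e-03,  3.04839436e-04,
         5.23062839e-01],
       [ 1.77174821e-05, -2.82282250e-01,  9.59331398e-01,
        -1.57678888e+02],
       [ 0.00000000e+00,  0.00000000e+00,  0.00000000e+00,
         1.00000000e+00]])}
```

View pics/scene0.png

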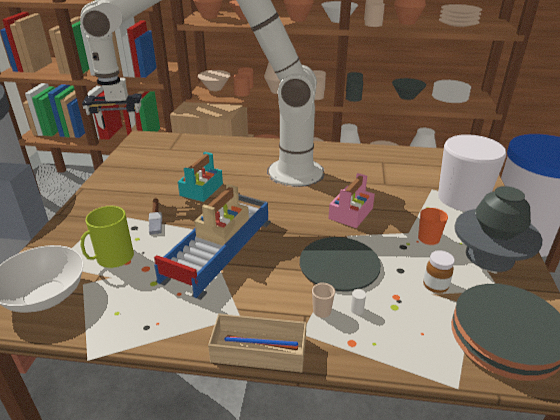

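View pics/top0.png

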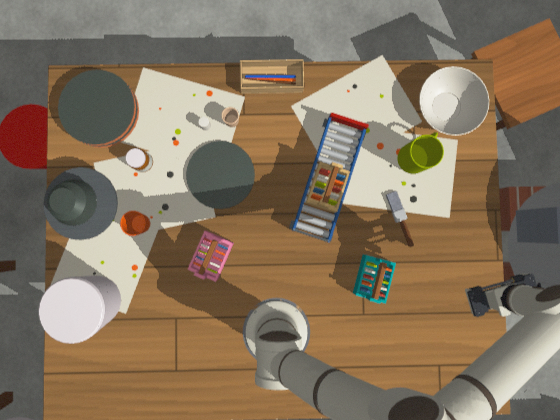

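The scene view shows the wooden carrier mid-run, with the red stop at the near end. In the top view the carrier is near (327,183), the stop near (347,120), and the board near (220,174). The teal and pink carriers are decoys.

```bash
cat > h.py <<'E'
from rig import ctrl, optics
import cv2, numpy as np
from scipy.spatial.transform import Rotation as R
def ray(n,uv):
    p=optics.camera_params(n); K=p['camera_matrix']
    d=R.from_rotvec(p['attitude']).as_matrix()@np.linalg.inv(K)@np.array([*uv,1.]); return p['origin'],d
def plane(n,uv,z):
    o,d=ray(n,uv); return o+d*(z-o[2])/d[2]
def proj(n,P):
    p=optics.camera_params(n); c=R.from_rotvec(p['attitude']).as_matrix().T@(np.array(P,float)-p['origin']); q=p['camera_matrix']@c; return q[:2]/q[2]
def big(m):
    c,_=cv2.findContours(m.astype(np.uint8),cv2.RETR_EXTERNAL,cv2.CHAIN_APPROX_NONE); return max(c,key=cv2.contourArea)
E
python3 - <<'E'
from h import *
im=cv2.imread('pics/top0.png'); hsv=cv2.cvtColor(im,cv2.COLOR_BGR2HSV); H,S,V=cv2.split(hsv)
box=np.zeros(H.shape,bool); box[105:250,285:375]=1
red=big(((H<6)|(H>174))&(S>170)&(V>110)&box); blue=((H>100)&(H<125)&(S>140)&(V>60)&box)
r=cv2.minAreaRect(red); print('red',r)
for p in cv2.boxPoints(r): print(plane('top',p,100).round(1))
ys,xs=np.nonzero(blue); rb=cv2.minAreaRect(np.c_[xs,ys].astype(np.float32)); print('blue',rb)
for p in cv2.boxPoints(rb): print(plane('top',p,76).round(1))
b2=np.zeros(H.shape,bool); b2[125:225,170:265]=1
bd=big((S<90)&(V<95)&b2); e=cv2.fitEllipse(bd); print('board',e,plane('top',e[0],16).round(1))
cv2.imwrite('pics/crop.png',cv2.resize(im[105:250,285:375],None,fx=4.1,fy=4.1,interpolation=cv2.INTER_CUBIC))
s=cv2.imread('pics/scene0.png')
cv2.imwrite('pics/crops.png',cv2.resize(s[170:300,145:290],None,fx=4.6,fy=4.6,interpolation=cv2.INTER_CUBIC))
E
```

```text
red ((348.7752685546875, 120.215087890625), (38.241519927978516, 3.706947088241577), 17.447187423706055)
[ 728.4 -192.9  100. ]
[ 740.4 -197.   100. ]
[ 699.5 -318.1  100. ]
[ 687.5 -314.   100. ]
blue ((329.0816345214844, 178.3123779296875), (39.615020751953125, 115.4306411743164), 18.083444595336914)
[360.8 -60.3  76. ]
[ 730.9 -190.    76. ]
[ 686.5 -316.9   76. ]
[ 317.5 -185.2   76. ]
board ((219.97080993652344, 174.7779998779297), (66.53622436523438, 66.81555938720703), 113.9280014038086) [548.3 185.8  16. ]
```

View pics/crop.png

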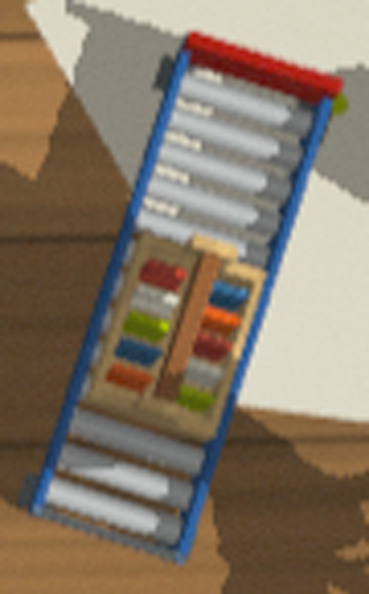

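View pics/crops.png

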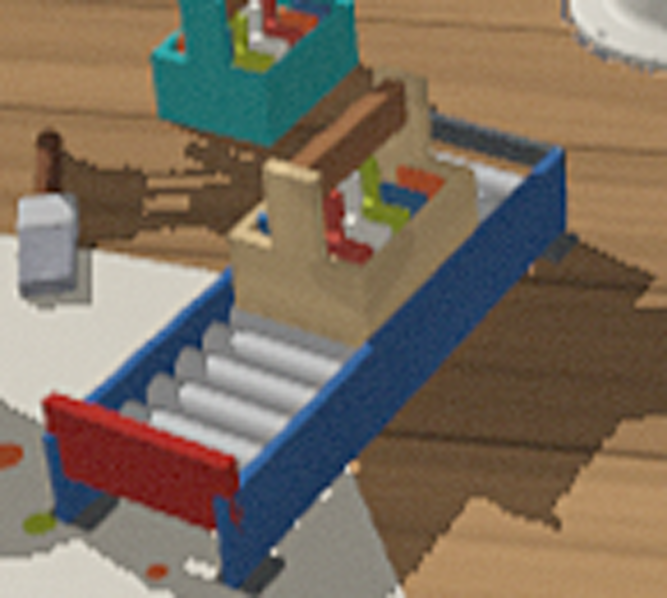

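The crops show the brown slat running along the run between end pieces, and the box outline is clear. Next I measure the slat and box.

Run:
```python
from h import *
im=cv2.imread('pics/top0.png'); hsv=cv2.cvtColor(im,cv2.COLOR_BGR2HSV); H,S,V=cv2.split(hsv)
f=lambda c:(285+c[0]/4.1,105+c[1]/4.1)
for c in [(200,300),(185,350),(110,395),(160,245),(240,262)]:
    x,y=map(round,f(c)); print(c,hsv[y,x])
# slat edges from crop picks (top face z178)
t=plane('top',f((208,252)),178);b=plane('top',f((170,393)),178);print('slat',t.round(),b.round(),np.degrees(np.arctan2(*(t-b)[1::-1])))
# box corners z116: near-left,near-right,far-left
for c in [(90,402),(208,438),(140,235),(262,270)]: print('box',plane('top',f(c),116).round(1))
# stop inner face top corners, side-plate tops
for c in [(190,48),(337,98)]: print('stop',plane('top',f(c),100).round(1))
u=np.array([np.cos(np.radians(-19)),np.sin(np.radians(-19)),0]); v=np.array([-u[1],u[0],0])
# blue plates midlines, crops
for c in [(186,60),(45,500),(325,110),(186,550)]: p=plane('top',f(c),76);print('plate',p.round(1),(p@v).round(1))
m=((H<14)&(S>130)&(V>50)&(V<170)); bx=np.zeros(H.shape,bool); bx[163:204,322:339]=1
r=cv2.minAreaRect(big(m&bx));print(r,plane('top',r[0],172).round(1))
```

```text
(200, 300) [ 14 156 154]
(185, 350) [ 13 160 150]
(110, 395) [ 19 112 127]
(160, 245) [ 20 108 118]
(240, 262) [ 18  93 173]
slat [ 548. -196.  178.] [ 440. -164.  178.] -16.529437591540844
box [ 437.7 -107.7  116. ]
box [ 407.3 -201.1  116. ]
box [ 571.2 -150.9  116. ]
box [ 541.3 -248.1  116. ]
stop [ 726.8 -197.4  100. ]
stop [ 683.5 -316.4  100. ]
plate [ 722.8 -197.3   76. ] 48.8
plate [360.8 -72.4  76. ] 49.0
plate [ 678.9 -311.4   76. ] -73.4
plate [ 318.  -186.4   76. ] -72.7
((333.81085205078125, 184.86488342285156), (12.204564094543457, 35.437347412109375), 17.10272979736328) [ 490.3 -189.2  172. ]
```

Request:
carry_out --dp '[[0.4,-0.3,-0.5],[1.2,-1.0,-1.0],[2.2,-1.8,-1.5],[3.3,-2.7,-2],[4.4,-3.6,-2.4],[5.5,-4.5,-2.4],[6.6,-5.4,-2.4],[7.7,-6.3,-2.4],[8.8,-7.2,-2.4],[9.9,-8.1,-2.4]]' --delta_rot '[[0,0,0.2],[0,0,0.6],[0,0,1],[0,0,1.4],[0,0,1.8],[0,0,2.2],[0,0,2.6],[0,0,3],[0,0,3.4],[0,0,3.8]]' --gripper 1

```text
time_s: 0.93
position: [349.4, -372.1, 286.5]
tool_rot: [-3.132, 0.242, 0.001]
wrist_force: [0.6, 0.1, 0.6]
width: 91.7
finger_force: 0.0
```

Request:
carry_out --dp '[[0.6,-1.2,0],[1.2,-2.4,0],[1.9,-3.7,0],[2.5,-4.9,0],[3.1,-6.1,0],[3.7,-7.2,0],[4.1,-8.0,0],[4.3,-8.4,0],[4.37,-8.52,0],[4.37,-8.52,0]]' --delta_rot '[[0,0,0.3],[0,0,0.6],[0,0,0.9],[0,0,1.2],[0,0,1.4],[0,0,1.6],[0,0,1.72],[0,0,1.72],[0,0,1.72],[0,0,1.72]]'

```text
time_s: 1.77
position: [489.4, -178.9, 286.4]
tool_rot: [-3.099, 0.516, 0.001]
wrist_force: [0.2, 0.6, 0.7]
width: 91.9
finger_force: 0.0
```

```bash
cat >> h.py <<'E'
def wplane(uv,z,s):
    p=optics.camera_params('wrist'); K=p['camera_matrix']; T=p['tool_from_camera']
    q=(np.array(uv,float)-K[:2,2])/K[0,0]; th=np.hypot(*q); d=np.array([*(q/max(th,1e-9)*np.sin(th)),np.cos(th)])
    Rt=R.from_rotvec(s['tool_rot']).as_matrix(); o=Rt@T[:3,3]+s['position']; d=Rt@T[:3,:3]@d
    return o+d*(z-o[2])/d[2]
E
python3 - <<'E'
from h import *
import json
s=ctrl.get_state(); im=optics.snapshot('wrist'); cv2.imwrite('pics/w1.png',im)
print(s['position'],s['tool_rot'],s['time_s']); json.dump({k:list(s[k]) for k in('position','tool_rot')},open('w1.json','w'))
E
```

```text
[ 489.40240781 -178.87736951  286.41729717] [-3.09852202e+00  5.15963860e-01  8.80912527e-04] 1.7667
```

View pics/w1.png

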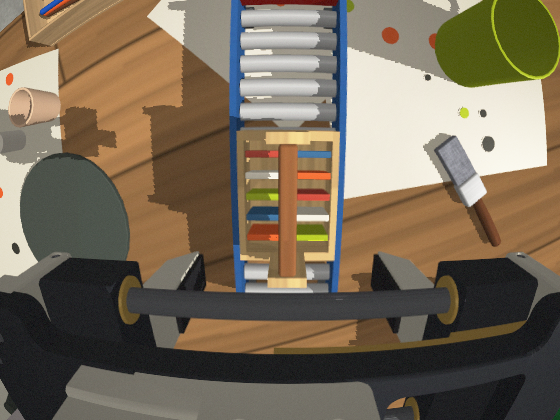

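The wrist view shows the slat vertical in the image, from (288,145) to (288,278), and the plates symmetric about it, so the yaw is good.

Run:
```python
from h import *
import json
s={k:np.array(v) for k,v in json.load(open('w1.json')).items()}
u=np.array([np.cos(np.radians(-19)),np.sin(np.radians(-19)),0]); v=np.array([-u[1],u[0],0])
for n,uv,z in [('slat far',(288,145),178),('slat near',(288,278),178),('boxfar L',(238,129),116),('boxfar R',(338,130),116),('boxnear',(338,260),116),('plateL',(237,60),76),('plateL',(237,230),76),('plateR',(343,60),76),('plateR',(340,230),76),('stop',(292,4),100),]:
    p=wplane(uv,z,s); print(n,p.round(1),(p@u).round(1),(p@v).round(1))
p=s['position'];print(p@u,p@v)
```

```text
slat far [ 545.4 -198.8  178. ] 580.4 -10.4
slat near [ 432.7 -160.3  178. ] 461.3 -10.7
boxfar L [ 573.8 -155.5  116. ] 593.2 39.8
boxfar R [ 540.5 -250.2  116. ] 592.5 -60.6
boxnear [ 405.6 -209.7  116. ] 451.7 -66.2
plateL [ 651.1 -174.6   76. ] 672.4 46.9
plateL [ 463.8 -106.1   76. ] 473.1 50.7
plateR [ 613. -287.   76.] 673.0 -71.7
plateR [ 423.8 -223.4   76. ] 473.4 -73.3
stop [ 686.4 -251.4  100. ] 730.9 -14.2
520.9758425866854 -9.798036925622124
```

Request:
carry_out --dp '[[0,0.03,0.5],[0,0.03,1.3],[0,0.03,2.2],[0,0.03,3.1],[0,0.03,4.0],[0,0.03,4.8],[0,0.03,5.4],[0,0.03,5.7],[0,0.03,5.76],[0,0.03,5.76]]' --delta_rot '[[0,0,0],[0,0,0],[0,0,0],[0,0,0],[0,0,0],[0,0,0],[0,0,0],[0,0,0],[0,0,0],[0,0,0]]'

```text
time_s: 2.65
position: [488.5, -181.5, 142.6]
tool_rot: [3.098, -0.522, -0.001]
wrist_force: [-1.0, 0.1, 0.2]
width: 91.7
finger_force: 0.0
```

Request:
carry_out --dp '[[0,0,0],[0,0,0],[0,0,0],[0,0,0],[0,0,0],[0,0,0],[0,0,0],[0,0,0],[0,0,0],[0,0,0]]' --delta_rot '[[0,0,0],[0,0,0],[0,0,0],[0,0,0],[0,0,0],[0,0,0],[0,0,0],[0,0,0],[0,0,0],[0,0,0]]' --gripper 0 --grip_force 6

```text
time_s: 3.48
position: [489.0, -180.5, 142.7]
tool_rot: [-3.098, 0.52, 0.0]
wrist_force: [-0.3, 0.3, -0.1]
width: 30.4
finger_force: 0.0
```

Request:
carry_out --dp '[[0,0,0],[0,0,0],[0,0,0],[0,0,0],[0,0,0],[0,0,0]]' --delta_rot '[[0,0,0],[0,0,0],[0,0,0],[0,0,0],[0,0,0],[0,0,0]]'

```text
time_s: 3.98
position: [489.0, -180.0, 142.6]
tool_rot: [-3.098, 0.519, 0.0]
wrist_force: [0.3, 2.2, -1.4]
width: 15.3
finger_force: 6.0
```

Request:
carry_out --dp '[[0.1,0,0],[0.4,0,0],[0.8,0,0],[1.2,0,0],[1.6,0,0],[2.0,0,0],[2.4,0,0],[2.7,0,0],[2.9,0,0],[3.0,0,0]]' --delta_rot '[[0,0,0],[0,0,0],[0,0,0],[0,0,0],[0,0,0],[0,0,0],[0,0,0],[0,0,0],[0,0,0],[0,0,0]]'

```text
time_s: 4.82
position: [560.7, -205.6, 142.6]
tool_rot: [3.098, -0.52, 0.0]
wrist_force: [-1.7, -2.1, -0.5]
width: 16.1
finger_force: 6.0
```

Request:
carry_out --dp '[[0.1,0,0],[0.4,0,0],[0.8,0,0],[1.2,0,0],[1.6,0,0],[1.9,0,0],[2.2,0,0],[2.4,0,0],[2.5,0,0],[2.6,0,0]]' --delta_rot '[[0,0,0],[0,0,0],[0,0,0],[0,0,0],[0,0,0],[0,0,0],[0,0,0],[0,0,0],[0,0,0],[0,0,0]]'

```text
time_s: 5.65
position: [621.4, -226.0, 142.6]
tool_rot: [-3.098, 0.519, 0.001]
wrist_force: [-1.0, -0.1, -2.9]
width: 15.6
finger_force: 6.0
```

Request:
carry_out --dp '[[0.1,0,0],[0.2,0,0],[0.3,0,0],[0.4,0,0],[0.48,0,0],[0.56,0,0],[0.62,0,0],[0.68,0,0],[0.72,0,0],[0.72,0,0]]' --delta_rot '[[0,0,0],[0,0,0],[0,0,0],[0,0,0],[0,0,0],[0,0,0],[0,0,0],[0,0,0],[0,0,0],[0,0,0]]'

```text
time_s: 6.48
position: [638.6, -232.1, 142.7]
tool_rot: [-3.098, 0.52, -0.0]
wrist_force: [0.1, -0.4, -5.0]
width: 16.1
finger_force: 6.0
```

Run:
```python
from h import *
s=ctrl.get_state(); im=optics.snapshot('wrist'); cv2.imwrite('pics/w2.png',im)
a=cv2.resize(im[0:300,140:440],(600,600))
cv2.imwrite('pics/w2c.png',a); print(s['position'],s['wrist_force'],s['time_s'])
```

```text
[ 638.56320659 -232.14044002  142.65440626] [ 0.08519379 -0.42538905 -4.95625777] 6.4833
```

View pics/w2c.png

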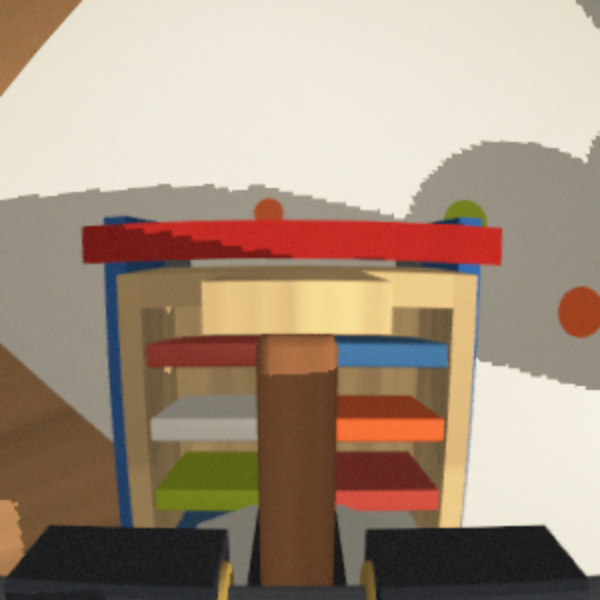

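The carrier is square in the run. Its far edge (crop row ~270) is just short of the stop's edge (row ~263), so I creep on, easing the tool down slightly to take off the vertical load.

Request:
carry_out --dp '[[0.0,0,0.03],[0.05,0,0.03],[0.1,0,0.03],[0.15,0,0.03],[0.2,0,0.03],[0.2,0,0.03]]' --delta_rot '[[0,0,0],[0,0,0],[0,0,0],[0,0,0],[0,0,0],[0,0,0]]'

```text
time_s: 7.03
position: [642.1, -233.0, 142.5]
tool_rot: [-3.098, 0.519, 0.004]
wrist_force: [-6.6, 2.1, 4.8]
width: 16.0
finger_force: 6.0
```

Run:
```python
from h import *
s=ctrl.get_state(); cv2.imwrite('pics/w3.png',optics.snapshot('wrist'));im=optics.snapshot('top');cv2.imwrite('pics/top3.png',im)
print(s['position'],s['wrist_force'])
```

```text
[ 642.06639741 -232.96388004  142.46452314] [-6.61961263  2.08257003  4.79726054]
```

The 7 N reaction along −u at u≈683 shows the carrier is against the stop. I release and let it stand.

Request:
carry_out --dp '[[0,0,0],[0,0,0],[0,0,0],[0,0,0],[0,0,0],[0,0,0],[0,0,0],[0,0,0],[0,0,0],[0,0,0]]' --delta_rot '[[0,0,0],[0,0,0],[0,0,0],[0,0,0],[0,0,0],[0,0,0],[0,0,0],[0,0,0],[0,0,0],[0,0,0]]' --gripper 0.4

```text
time_s: 7.97
position: [643.1, -233.7, 142.0]
tool_rot: [3.098, -0.519, 0.0]
wrist_force: [-0.4, 0.0, 0.8]
width: 37.0
finger_force: 0.0
```

Request:
carry_out --dp '[[0,0,0],[0,0,0],[0,0,0],[0,0,0],[0,0,0],[0,0,0],[0,0,0],[0,0,0],[0,0,0],[0,0,0]]' --delta_rot '[[0,0,0],[0,0,0],[0,0,0],[0,0,0],[0,0,0],[0,0,0],[0,0,0],[0,0,0],[0,0,0],[0,0,0]]'

```text
time_s: 8.8
position: [643.1, -233.7, 142.0]
tool_rot: [-3.098, 0.519, -0.0]
wrist_force: [0.1, -0.7, 0.1]
width: 36.8
finger_force: 0.0
```

Run:
```python
from h import *
s=ctrl.get_state(); im=optics.snapshot('wrist'); cv2.imwrite('pics/w4.png',im)
o=cv2.imread('pics/w3.png')
a=np.hstack([cv2.resize(x[90:290,190:390],(400,400)) for x in(o,im)])
cv2.imwrite('pics/w4c.png',a); print(s['position'],s['wrist_force'],s['width'])
```

```text
[ 643.11878864 -233.67947908  142.01825101] [ 0.06935733 -0.6797022   0.13059367] 36.823457581604885
```

View pics/w4c.png

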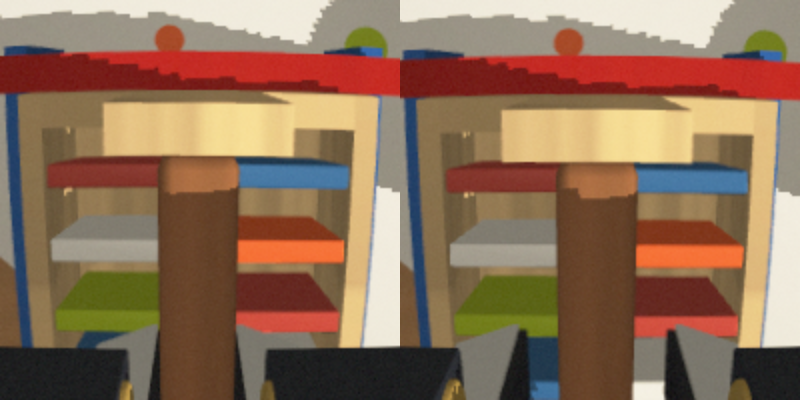

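Left is held and right is released: the stop-to-slat distance is 64 px in both, so the carrier stays put against the stop with the robot free of it. Next I regrip firmly.

Request:
carry_out --dp '[[0,0,0],[0,0,0],[0,0,0],[0,0,0],[0,0,0],[0,0,0],[0,0,0],[0,0,0],[0,0,0],[0,0,0]]' --delta_rot '[[0,0,0],[0,0,0],[0,0,0],[0,0,0],[0,0,0],[0,0,0],[0,0,0],[0,0,0],[0,0,0],[0,0,0]]' --gripper 0 --grip_force 40

```text
time_s: 9.68
position: [643.0, -233.6, 142.0]
tool_rot: [-3.098, 0.519, 0.0]
wrist_force: [0.4, 1.1, 0.0]
width: 16.0
finger_force: 40.0
```

Request:
carry_out --dp '[[0,0,-0.1],[0,0,-0.3],[0,0,-0.6],[0,0,-1.0],[0,0,-1.5],[0,0,-2.1],[0,0,-2.7],[0,0,-3.2],[0,0,-3.5],[0,0,-3.6]]' --delta_rot '[[0,0,0],[0,0,0],[0,0,0],[0,0,0],[0,0,0],[0,0,0],[0,0,0],[0,0,0],[0,0,0],[0,0,0]]'

```text
time_s: 10.52
position: [644.2, -233.9, 234.6]
tool_rot: [3.098, -0.519, 0.006]
wrist_force: [-0.2, -0.9, -5.5]
width: 15.8
finger_force: 40.0
```

Request:
carry_out --dp '[[-0.1,-0.2,0],[-0.4,-0.6,0],[-0.8,-1.3,0],[-1.3,-2.1,0],[-1.8,-2.9,0],[-2.4,-3.9,0],[-3.0,-4.9,0],[-3.6,-5.8,0],[-4.2,-6.8,0],[-4.8,-7.7,0]]' --delta_rot '[[0,0,0],[0,0,-0.2],[0,0,-0.5],[0,0,-0.8],[0,0,-1.2],[0,0,-1.6],[0,0,-2.0],[0,0,-2.4],[0,0,-2.8],[0,0,-3.2]]'

```text
time_s: 11.35
position: [590.5, -9.5, 231.0]
tool_rot: [-3.141, -0.012, 0.003]
wrist_force: [0.1, 1.3, -6.2]
width: 15.8
finger_force: 40.0
```

Request:
carry_out --dp '[[-0.2,-1.0,0],[-0.4,-2.0,0],[-0.7,-3.1,0],[-0.9,-4.2,0],[-1.2,-5.3,0],[-1.4,-6.3,0],[-1.6,-7.1,0],[-1.7,-7.6,0],[-1.78,-7.85,0],[-1.78,-7.94,0]]' --delta_rot '[[0,0,-0.4],[0,0,-0.8],[0,0,-1.2],[0,0,-1.6],[0,0,-2.0],[0,0,-2.4],[0,0,-2.8],[0,0,-3.1],[0,0,-3.2],[0,0,-3.2]]'

```text
time_s: 12.18
position: [546.3, 187.0, 231.7]
tool_rot: [3.096, 0.532, -0.001]
wrist_force: [-0.7, -0.5, -5.8]
width: 15.6
finger_force: 40.0
```

Run:
```python
from h import *
s=ctrl.get_state(); im=optics.snapshot('scene'); cv2.imwrite('pics/s5.png',im); t=optics.snapshot('top'); w=optics.snapshot('wrist')
a=np.hstack([cv2.resize(x,(400,400)) for x in(im[130:350,250:470],w[0:400,80:480])])
cv2.imwrite('pics/s5c.png',a); print(s['position'],s['tool_rot'],s['wrist_force'],s['time_s'])
# board centre cross-check from scene view
o=cv2.imread('pics/scene0.png'); H,S,V=cv2.split(cv2.cvtColor(o,cv2.COLOR_BGR2HSV))
b=np.zeros(H.shape,bool); b[225:300,290:390]=1
c=big((S<90)&(V<95)&b)[:,0]; P=np.array([plane('scene',q,16)[:2] for q in c],np.float32); print(cv2.minEnclosingCircle(P))
```

```text
[546.3271119  187.02341921 231.70953652] [ 3.09611300e+00  5.32465370e-01 -1.21653903e-03] [-0.7410165  -0.51166059 -5.76676946] 12.1833
((551.8972778320312, 187.9567108154297), 123.82794189453125)
```

View pics/s5c.png

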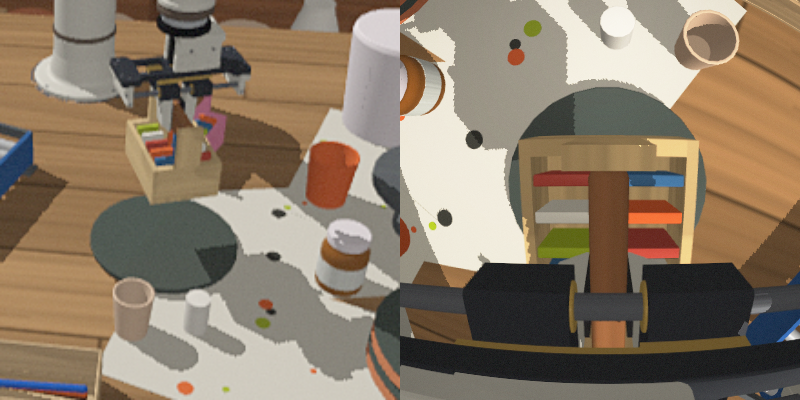

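The carrier hangs level and over the board, clear of the cup and the prop. I lower it.

Request:
carry_out --dp '[[0.1,0,0.2],[0.1,0,0.7],[0.1,0,1.3],[0.1,0,2.0],[0.1,0,2.7],[0.1,0,3.4],[0.1,0,4.0],[0.1,0,4.5],[0.1,0,4.8],[0.1,0,4.9]]' --delta_rot '[[0,0,0],[0,0,0],[0,0,0],[0,0,0],[0,0,0],[0,0,0],[0,0,0],[0,0,0],[0,0,0],[0,0,0]]'

```text
time_s: 13.17
position: [548.9, 185.7, 107.5]
tool_rot: [3.097, 0.527, -0.004]
wrist_force: [-0.7, 0.4, -5.9]
width: 15.5
finger_force: 40.0
```

Request:
carry_out --dp '[[0,0,0],[0,0,0.02],[0,0,0.05],[0,0,0.08],[0,0,0.11],[0,0,0.14],[0,0,0.17],[0,0,0.2],[0,0,0.2],[0,0,0.2]]' --delta_rot '[[0,0,0],[0,0,0],[0,0,0],[0,0,0],[0,0,0],[0,0,0],[0,0,0],[0,0,0],[0,0,0],[0,0,0]]'

```text
time_s: 14.0
position: [549.7, 186.6, 104.4]
tool_rot: [3.097, 0.528, -0.0]
wrist_force: [-0.5, 0.1, -5.3]
width: 15.8
finger_force: 40.0
```

Request:
carry_out --dp '[[0,0,0.02],[0,0,0.04],[0,0,0.06],[0,0,0.08],[0,0,0.1],[0,0,0.1],[0,0,0.1]]' --delta_rot '[[0,0,0],[0,0,0],[0,0,0],[0,0,0],[0,0,0],[0,0,0],[0,0,0]]'

```text
time_s: 14.58
position: [549.7, 186.6, 102.0]
tool_rot: [3.097, 0.528, 0.0]
wrist_force: [0.2, 0.3, -4.9]
width: 16.5
finger_force: 40.0
```

Request:
carry_out --dp '[[0,0,0.01],[0,0,0.02],[0,0,0.03],[0,0,0.04],[0,0,0.04],[0,0,0.04]]' --delta_rot '[[0,0,0],[0,0,0],[0,0,0],[0,0,0],[0,0,0],[0,0,0]]'

```text
time_s: 15.08
position: [549.7, 186.6, 101.9]
tool_rot: [3.096, 0.528, 0.0]
wrist_force: [-3.8, -2.6, 7.3]
width: 15.6
finger_force: 40.0
```

The board has taken the weight. I ease off slightly and open.

Request:
carry_out --dp '[[0,0,-0.01],[0,0,-0.02],[0,0,-0.02],[0,0,-0.02]]' --delta_rot '[[0,0,0],[0,0,0],[0,0,0],[0,0,0]]'

```text
time_s: 15.42
position: [549.7, 186.6, 101.9]
tool_rot: [3.097, 0.528, 0.0]
wrist_force: [-4.4, -1.9, 6.6]
width: 15.9
finger_force: 40.0
```

Request:
carry_out --dp '[[0,0,0],[0,0,0],[0,0,0],[0,0,0],[0,0,0],[0,0,0],[0,0,0],[0,0,0],[0,0,0],[0,0,0]]' --delta_rot '[[0,0,0],[0,0,0],[0,0,0],[0,0,0],[0,0,0],[0,0,0],[0,0,0],[0,0,0],[0,0,0],[0,0,0]]' --gripper 0.6

```text
time_s: 16.25
position: [549.8, 186.6, 101.5]
tool_rot: [3.097, 0.528, 0.0]
wrist_force: [-0.1, 0.1, 0.4]
width: 55.0
finger_force: 0.0
```

Request:
carry_out --dp '[[0,0,-0.1],[0,0,-0.4],[0,0,-0.9],[0,0,-1.6],[0,0,-2.4],[0,0,-3.2],[0,0,-4.0],[0,0,-4.8],[0,0,-5.4],[0,0,-5.6]]' --delta_rot '[[0,0,0],[0,0,0],[0,0,0],[0,0,0],[0,0,0],[0,0,0],[0,0,0],[0,0,0],[0,0,0],[0,0,0]]'

```text
time_s: 17.08
position: [551.1, 187.7, 245.5]
tool_rot: [-3.096, -0.529, -0.009]
wrist_force: [0.6, 0.1, 0.4]
width: 54.9
finger_force: 0.0
```

Run:
```python
from h import *
s=ctrl.get_state(); im=optics.snapshot('scene'); w=optics.snapshot('wrist')
a=np.hstack([cv2.resize(x,(400,400)) for x in(im[130:350,250:470],w[0:400,80:480])])
cv2.imwrite('pics/s6c.png',a); print(s['position'],s['wrist_force'],s['width'],s['time_s'])
```

```text
[551.10311534 187.73197999 245.53279619] [0.64383991 0.09894757 0.41847857] 54.94782685818871 17.0833
```

View pics/s6c.png

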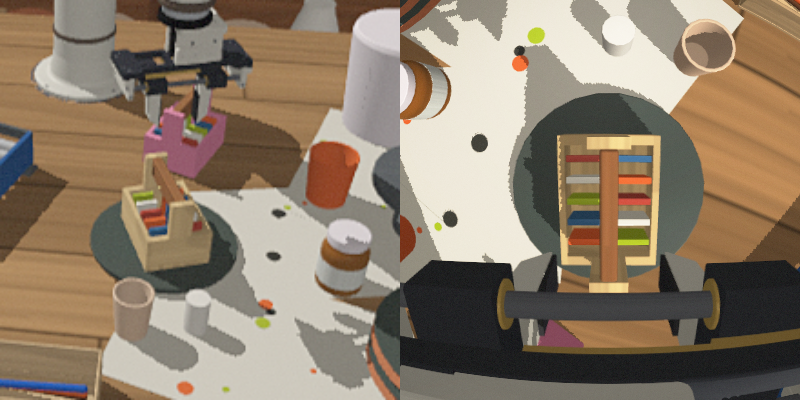

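The carrier stands upright and centred on the board. The gripper is clear above it, and the cup and prop have not moved.

```bash
python3 -c "
from rig import ctrl
print(ctrl.job_done())"
```

```text
the job is handed in; nothing more can be done
None
```

The wooden carrier was rolled to the red stop, left standing there released for over a second, then set upright and centred on the round board and let go; the job was handed in at about 17 s, well under the 51 s limit.

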